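# Sort the binding combs into the comb rack by thickness

### The job

Put the four loose white binding combs away in the graduated comb rack in order of thickness: each comb laid down into the notch pair that fits it, the thinnest in the narrowest and so on to the thickest in the widest, fully seated in both rails with its ends sticking out about evenly. Leave the eraser and the box of staples where they are.

Things in the scene. Friction and masses are not known exactly. Their poses are not given: they have to be found in the camera images.
- comb_14: White plastic binding comb, the thinnest of four: a tube 14 mm in diameter, 105 mm long, made of seven curled rings on a back strip; about 15 g. Origin at its middle, on the tube's axis; x runs along the tube. Lies on the worktop at the start (axis at z = 7 mm). Rigid, does not roll by itself; grasp across the tube at its middle, from above.
- comb_20: White plastic binding comb, the second thinnest of four: a tube 20 mm in diameter, 105 mm long, made of seven curled rings on a back strip; about 20 g. Origin at its middle, on the tube's axis; x runs along the tube. Lies on the worktop at the start (axis at z = 10 mm). Rigid, does not roll by itself; grasp across the tube at its middle, from above.
- comb_28: White plastic binding comb, the second thickest of four: a tube 28 mm in diameter, 105 mm long, made of seven curled rings on a back strip; about 30 g. Origin at its middle, on the tube's axis; x runs along the tube. Lies on the worktop at the start (axis at z = 14 mm). Rigid, does not roll by itself; grasp across the tube at its middle, from above.
- comb_38: White plastic binding comb, the thickest of four: a tube 38 mm in diameter, 105 mm long, made of seven curled rings on a back strip; about 45 g. Origin at its middle, on the tube's axis; x runs along the tube. Lies on the worktop at the start (axis at z = 19 mm). Rigid, does not roll by itself; grasp across the tube at its middle, from above.
- cradle_14: The narrowest of the aluminium comb rack's four notch pairs: a round notch 18 mm wide with slanting lead-ins (mouth 28 mm) in each rail; fits the 14 mm comb. Origin at that comb's middle, on its axis, when seated and centred, 44 mm above the worktop. The rack is fixed, 224 mm long; this pair is at its +y end. x runs along the seated comb, y along the row towards the narrow end, z up.
- cradle_20: The second narrowest of the aluminium comb rack's four notch pairs: a round notch 24 mm wide with slanting lead-ins (mouth 34 mm) in each rail; fits the 20 mm comb. Origin at that comb's middle, on its axis, when seated and centred, 44 mm above the worktop. The rack's two rails are 6 mm thick and stand at x = -34 and +34 mm: the 62 mm between them are open for fingers down to the 5 mm high base.
- cradle_28: The second widest of the aluminium comb rack's four notch pairs: a round notch 32 mm wide with slanting lead-ins (mouth 42 mm) in each rail; fits the 28 mm comb. Origin at that comb's middle, on its axis, when seated and centred, 44 mm above the worktop. The rails' tops lie 8 mm above the seated axes; neighbouring seated combs leave 28 mm between them.
- cradle_38: The widest of the aluminium comb rack's four notch pairs: a round notch 42 mm wide with slanting lead-ins (mouth 52 mm) in each rail; fits the 38 mm comb. Origin at that comb's middle, on its axis, when seated and centred, 44 mm above the worktop. This pair is at the rack's -y end; along the row the four origins stand 47, 54 and 63 mm apart.
- eraser: Bystander: eraser in a dark sleeve, 58x22x12 mm, lying loose; origin at the centre of its underside.
- staple_box: Bystander: card box of staples, 75x51x24 mm, lying loose beside the rack; origin at the centre of its underside.

How it is judged:
At the end, for the whole second after the job is handed in: Every comb lies at rest in its own notch pair: within 12 mm of centred along its length, within 5 mm across and 4 mm in height of the seated place, and within 0.12 rad of the notches' direction; nothing is held (x of comb_14 in the frame of cradle_14 between -0.012 and 0.012 m and y of comb_14 in the frame of cradle_14 between -0.005 and 0.005 m and z of comb_14 in the frame of cradle_14 between -0.004 and 0.004 m and angle between the x axis of comb_14 and the x axis of cradle_14, either way round below 0.12 rad and linear speed of each of comb_14, comb_20, comb_28, comb_38 below 0.01 m/s and angular speed of each of comb_14, comb_20, comb_28, comb_38 below 0.2 rad/s and x of comb_20 in the frame of cradle_20 between -0.012 and 0.012 m and y of comb_20 in the frame of cradle_20 between -0.005 and 0.005 m and z of comb_20 in the frame of cradle_20 between -0.004 and 0.004 m and angle between the x axis of comb_20 and the x axis of cradle_20, either way round below 0.12 rad and x of comb_28 in the frame of cradle_28 between -0.012 and 0.012 m and y of comb_28 in the frame of cradle_28 between -0.005 and 0.005 m and z of comb_28 in the frame of cradle_28 between -0.004 and 0.004 m and angle between the x axis of comb_28 and the x axis of cradle_28, either way round below 0.12 rad and x of comb_38 in the frame of cradle_38 between -0.012 and 0.012 m and y of comb_38 in the frame of cradle_38 between -0.005 and 0.005 m and z of comb_38 in the frame of cradle_38 between -0.004 and 0.004 m and angle between the x axis of comb_38 and the x axis of cradle_38, either way round below 0.12 rad); the robot touches nothing.
It fails at once if the eraser was pushed more than 25 mm away (distance of eraser from where it was at the start of the episode above 0.025 m).
It fails at once if the box of staples was pushed more than 25 mm away (distance of staple_box from where it was at the start of the episode above 0.025 m).
It also fails if it takes over 96 s, if anything falls off the work surface, if the arm or the gripper's body presses on something with over 40 N, if the wrist force passes 120 N, or if a joint passes its speed limit or range.

### The arm

A 6-joint arm with a two-finger parallel gripper is mounted at the origin on a cart in front of the work surface, level with it; the furniture and walls round the work are solid. World frame = base frame: x ahead of the robot, y to its left, z up, the work surface at z = 0. Lengths are in m, angles in rad, forces in N, time in s.
With the tool pointing down it reaches from about 0.35 to 0.85 m from the base axis. Payload 8.1 kg.
Tool frame: the origin (TCP) lies between the finger pads; the fingertips stand 17 mm ahead of it and the grasp point (between the pads) lies 2 mm behind it; z points along the fingers, y is the line along which they close (so a half turn about z gives the same grasp; the last joint's range is limited). The gripper opens to 85 mm and grips with 20 to 120 N. Pads are 22 mm wide; open, the fingers measure 114 mm over their backs; the gripper's body (76 mm by 85 mm) begins 54 mm behind the grasp point. The pads swing forward as they close: fully open they stand 13 mm farther back than shut.
Start: joints at [1.184, 0.13, 1.488, -0, 1.523, -0.085], TCP at [0.178, 0.573, 0.248] pointing down, gripper open.
Joint ranges: [-2.96, 2.96], [-0.89, 2.26], [0.02, 2.5], [-1.34, 4.48], [0, 2.73], [-2.66, 2.66]. Speed limits (rad/s): [2.39, 2.39, 2.79, 3.14, 3.14, 3.14].

### API

Orientations are given as a unit quaternion [w, x, y, z].
In Python, from station import state, vision, env gives the robot as it stands. The module is installed in compiled form; this text tells all that it offers.
- The arm moves only by the tool carry_out, never from a script. Its arguments are lists of equal length, an entry for each row: "hand": the closure, from -1 (fully open) to 1 (shut); "slide": the shift along the tool's x, y, z each as a share of 200 mm, from -1 to 1, a list of three; "roll": the turn about the tool's z as a share of pi rad, from -1 to 1. In form: {"hand": [hand, ...], "slide": [[x, y, z], ...], "roll": [roll, ...]}. A call has exactly 10 rows; each row is the pose to reach, as a shift and turn from the pose commanded when the call began, along the tool's axes at that moment, turning the shorter way round; what a row does not reach only later rows make up. A row lasts 1/12 s, in which the tool goes at most 41.7 mm and 7.16 degrees, less where a joint would pass 70% of its speed; a pose out of reach is approached as far as the arm can. A call with a number of a shift or a turn outside -1 to 1 is refused whole. A call with a gripper value outside its range is refused whole. The fingers move at their own pace and stop on an object; "squeeze" is the grip in N (left out, the last holds). Time passes only in rows, so rows that repeat a pose let the fingers close, or fill a call up. It gives the time, the measured TCP pose, the force, the opening and the grip force at its end, in the units of the state.
- state(): the state, without advancing time (a new reading comes with each control period).
- vision.snapshot(name): name is "scene" or "top" or "wrist"; returns the picture (480x640x3 uint8, red, green, blue); there is no depth.
- vision.get_calibration(name): a dict with "K" (3x3 intrinsics, pixels), "position" and "rotation" of the camera in the world. Camera axes: x right, y down, z forward; pixel columns grow to the right and rows downward; lengths in m; the calibration is good to about 2 mm. A picture is of the moment at which its call begins: read the wrist's pose just before it. get_calibration takes no time and is no camera call; for the wrist camera it gives the pose at the moment of the call.
- env.close_job(): hands the job in; it is judged then, once.
The state is a dict: "time_s": time; "joints": joint angles; "joint_velocities": joint speeds; "tau": joint torques, N m; "position": TCP position; "ee_rot": TCP orientation; "force": force on the tool from outside, world axes, zero at the start; "moment": the same for the moment, N m; "width": opening from 0.0 (shut) to 1.0 (fully open); "gripper_force": force on a finger pad.
Only numpy, scipy, OpenCV 4.12 (cv2) and the standard library are available. Lean on these libraries where they do the work, as an engineer would, in place of code of your own. Each camera call takes 0.05 s, during which the arm holds its last target. There are 200 camera calls.

## Working session

There is one attempt and no reset: what is moved stays moved. The work goes in short steps, Python scripts to look and compute and a tool call to move; the robot and the scene stay as the last step left them, time stands still between calls to the robot, and variables do not carry over. Pictures are saved under pics/ and viewed, at most 14 in all, crops included, and the job is handed in when it is done.

Besides the shell and the picture viewer there is one more tool, called as a command line: name --pt "numbers of a row" for each row, then --argument value for the rest. carry_out: Moves the arm, as the interface text tells. Shift numbers are shares of 200 mm and turn numbers shares of pi rad, none past 1 either way. Its arguments: {"type":"object","properties":{"hand":{"type":"array","items":{"type":"number"}},"slide":{"type":"array","items":{"type":"array","items":{"type":"number"}}},"roll":{"type":"array","items":{"type":"number"}},"squeeze":{"type":"number"}},"required":["hand","slide","roll"]}

```bash
mkdir -p pics; python3 - <<'E'
from station import state, vision
import cv2,numpy as np
s=state();print({k:np.round(v,3) for k,v in s.items()})
for n in ("top","scene"):
    c=vision.get_calibration(n);print(n,np.round(c["K"],1).tolist(),np.round(c["position"],4),np.round(c["rotation"],4).tolist())
    cv2.imwrite(f"pics/{n}0.png",vision.snapshot(n)[:,:,::-1])
E
```

```text
{'time_s': np.float64(0.0), 'joints': array([ 1.184,  0.131,  1.489, -0.   ,  1.523, -0.085]), 'joint_velocities': array([ 0.002, -0.001,  0.   , -0.   , -0.   ,  0.003]), 'tau': array([-1.0000e-03, -5.6941e+01, -5.0054e+01, -0.0000e+00,  1.5000e-02,
       -0.0000e+00]), 'position': array([0.178, 0.572, 0.247]), 'ee_rot': array([-0.   ,  0.15 ,  0.989, -0.001]), 'force': array([-0.368,  0.195,  0.575]), 'moment': array([ 0.002, -0.003, -0.008]), 'gripper_force': np.float64(0.0), 'width': np.float64(1.0)}
top [[534.3, 0.0, 315.0], [0.0, 534.3, 232.6], [0.0, 0.0, 1.0]] [0.348  0.0246 1.2968] [-0.0485, 0.7142, -0.6969, 0.044]
scene [[449.8, 0.0, 319.5], [0.0, 449.8, 236.3], [0.0, 0.0, 1.0]] [-0.233   0.4991  0.537 ] [0.2398, -0.4082, 0.7567, -0.4509]
```

View pics/top0.png

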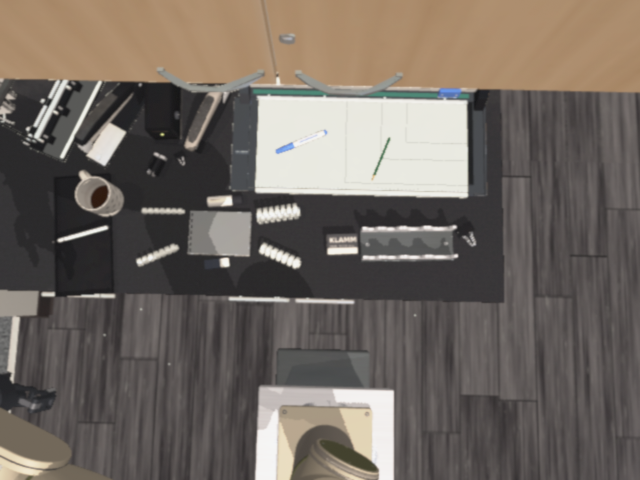

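View pics/scene0.png

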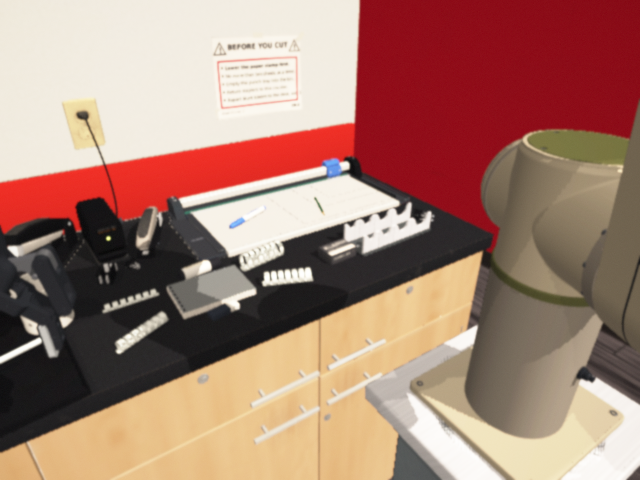

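Top view: thin combs near (163,211) and (158,255), thick combs near (278,214) and (280,256), rack about (407,243), staple box (342,243). The robot base is at the bottom. The eraser is beside the notebook, near (217,263) or (222,201).

```bash
cat > h.py <<'E'
import cv2,numpy as np
from station import state, vision, env
from scipy.spatial.transform import Rotation as R
def rot(c):
    q=np.array(c["rotation"],float)
    return q if q.shape==(3,3) else R.from_quat(q,scalar_first=True).as_matrix()
def cast(c,uv,z):
    uv=np.atleast_2d(np.asarray(uv,float))
    d=np.c_[uv,np.ones(len(uv))]@np.linalg.inv(c["K"]).T@rot(c).T
    p=np.array(c["position"]);return p+d*((z-p[2])/d[:,2])[:,None]
def axis(pts):  # minAreaRect of plan points (m): centre, long, short, yaw of the long axis
    (cx,cy),(w,h),a=cv2.minAreaRect((pts[:,:2]*1000).astype(np.float32))
    a=np.radians(a)
    if w<h: w,h,a=h,w,a+np.pi/2
    return cx,cy,w,h,np.degrees((a+np.pi/2)%np.pi-np.pi/2)
E
python3 - <<'E'
from h import *
c=vision.get_calibration("top");im=cv2.imread("pics/top0.png")
g=im.min(2);m=(g>110).astype(np.uint8)
m=cv2.morphologyEx(m,cv2.MORPH_CLOSE,np.ones((5,5)))
for nm,(u0,v0,u1,v1),z in [("14",(138,203,190,219),.007),("20",(130,240,184,270),.01),("A",(253,200,304,228),.016),("B",(255,238,304,272),.016),("railtop",(357,222,462,236),.052),("railbot",(357,250,462,264),.052)]:
    ys,xs=np.nonzero(m[v0:v1,u0:u1]);
    print(nm,len(xs),np.round(axis(cast(c,np.c_[xs+u0,ys+v0],z)),1))
cv2.imwrite("pics/crop.png",np.vstack([cv2.resize(im[195:275,320:480],(800,400),interpolation=cv2.INTER_CUBIC),cv2.resize(im[195:275,130:310],(450,200),interpolation=cv2.INTER_CUBIC).repeat(1,0) if 0 else cv2.copyMakeBorder(cv2.resize(im[195:275,130:310],(450,200)),0,0,0,350,0)]))
E
```

```text
14 250 [563.5 409.9 105.7  12.4 -88.6]
20 344 [455.3 415.8 106.6  21.  -65.6]
A 673 [562.  126.  108.5  39.4 -80.4]
B 497 [458.7 117.9 107.1  29.   67.8]
railtop 763 [ 523.4 -185.1  223.4   23.7  -88.6]
railbot 553 [ 460.  -181.4  233.5   22.9   89.1]
```

View pics/crop.png

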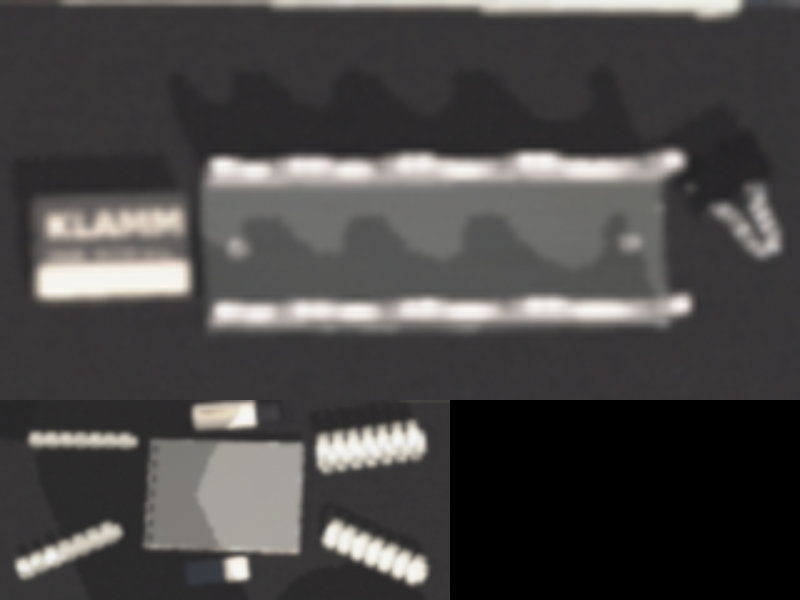

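Narrow notches are at the left, so the +y end. Plan widths 12, 21, 39 and 29 mm identify the combs: A is comb_38, B is comb_28. All of them are about 105 mm long, as they should be. Next I'll write a helper that converts targets to move units.

```bash
cat >> h.py <<'E'
def plan(x,y,z,yaw=None):  # yaw: wanted world angle of tool y, deg (mm for x,y,z); prints shares
    s=state();M=R.from_quat(s["ee_rot"],scalar_first=True).as_matrix();p=np.array(s["position"])*1000
    cur=np.degrees(np.arctan2(M[1,1],M[0,1]))
    d=M.T@(np.array([x,y,z])-p)/200
    r=0 if yaw is None else (cur-yaw+180)%360-180
    print("t%.1f"%s["time_s"],"pos",np.round(p,1),"yaw %.1f"%cur,"w%.2f g%.0f"%(s["width"],s["gripper_force"]),"-> slide",np.round(d,3),"roll %.3f"%(r/180))
E
python3 - <<'E'
from h import *
plan(563,410,160,1.4)
c=vision.get_calibration("wrist");M=R.from_quat(state()["ee_rot"],scalar_first=True).as_matrix()
print(np.round(c["K"],0).tolist(),np.round(M.T@(np.array(c["position"])-state()["position"]),4),np.round(M.T@rot(c),3))
t=vision.get_calibration("top")
print("trimmer front edge",np.round(cast(t,[[256,195],[300,195],[465,196]],.03),3),"erasers",np.round(cast(t,[[217,263],[222,201]],.01),3))
E
```

```text
t0.1 pos [178.1 572.5 247.3] yaw 72.7 w1.00 g0 -> slide [-2.079 -0.203  0.437] roll 0.396
[[344.0, 0.0, 315.0], [0.0, 344.0, 236.0], [0.0, 0.0, 1.0]] [ 0.0734  0.0005 -0.1262] [[ 0.    -0.957 -0.291]
 [ 1.     0.     0.   ]
 [-0.    -0.291  0.957]]
trimmer front edge [[ 0.603  0.179  0.03 ]
 [ 0.605  0.073  0.03 ]
 [ 0.612 -0.325  0.03 ]] erasers [[0.438 0.269 0.01 ]
 [0.59  0.265 0.01 ]]
```

carry_out --hand '[-0.5, -0.5, -0.5, -0.5, -0.5, -0.5, -0.5, -0.5, -0.5, -0.5]' --pt "-1 -0.1 0.2" --pt "-1 -0.1 0.2" --pt "-1 -0.1 0.2" --pt "-1 -0.1 0.2" --pt "-1 -0.1 0.2" --pt "-1 -0.1 0.2" --pt "-1 -0.1 0.2" --pt "-1 -0.1 0.2" --pt "-1 -0.1 0.2" --pt "-1 -0.1 0.2" --roll '[0.04, 0.08, 0.12, 0.16, 0.2, 0.24, 0.28, 0.32, 0.36, 0.396]' --squeeze 30

```text
time_s: 0.93
position: [0.3633, 0.4939, 0.2076]
ee_rot: [0.0, 0.701, 0.714, -0.001]
force: [-0.2, 0.6, -0.4]
width: 0.75
gripper_force: 0.0
```

```bash
python3 -c "
from h import *
plan(563.5,410,120,1.4)"
```

```text
t0.9 pos [363.3 493.9 207.6] yaw 1.0 w0.75 g0 -> slide [-0.437  0.993  0.437] roll -0.002
```

carry_out --hand '[-0.5, -0.5, -0.5, -0.5, -0.5, -0.5, -0.5, -0.5, -0.5, -0.5]' --pt "-0.437 0.993 0.2" --pt "-0.437 0.993 0.2" --pt "-0.437 0.993 0.2" --pt "-0.437 0.993 0.2" --pt "-0.437 0.993 0.2" --pt "-0.437 0.993 0.437" --pt "-0.437 0.993 0.437" --pt "-0.437 0.993 0.437" --pt "-0.437 0.993 0.437" --pt "-0.437 0.993 0.437" --roll '[0, 0, 0, 0, 0, 0, 0, 0, 0, 0]'

```text
time_s: 1.77
position: [0.5639, 0.4132, 0.1228]
ee_rot: [0.0, 0.698, 0.716, 0.001]
force: [0.2, -0.0, -0.5]
width: 0.749
gripper_force: 0.0
```

```bash
python3 -c "
from h import *
cv2.imwrite('pics/w1.png',vision.snapshot('wrist')[:,:,::-1])
plan(563.5,410,20,1.4)"
```

```text
t1.8 pos [564.1 413.5 123.5] yaw 1.5 w0.75 g0 -> slide [-0.018 -0.005  0.517] roll 0.001
```

View pics/w1.png

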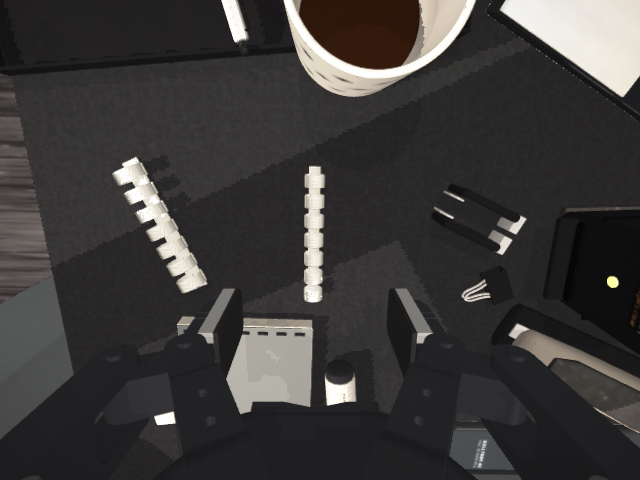

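The comb lies along column 314, rows 166 to 302, midway between the fingers.

```bash
python3 -c "
from h import *
c=vision.get_calibration('wrist')
e=cast(c,[[315,166],[313,302]],.007);print(np.round(e,4),e.mean(0))
plan(563.5,410,19,1.4)"
```

```text
[[0.5643 0.4654 0.007 ]
 [0.5655 0.3609 0.007 ]] [0.56488374 0.41317067 0.007     ]
t1.8 pos [564.1 413.5 123.5] yaw 1.5 w0.75 g0 -> slide [-0.018 -0.005  0.522] roll 0.001
```

carry_out --hand '[-0.5, -0.5, -0.5, -0.5, -0.5, 1, 1, 1, 1, 1]' --pt "0 0 0.2" --pt "0 0 0.4" --pt "0 0 0.5" --pt "0 0 0.52" --pt "0 0 0.52" --pt "0 0 0.52" --pt "0 0 0.52" --pt "0 0 0.52" --pt "0 0 0.52" --pt "0 0 0.52" --roll '[0, 0, 0, 0, 0, 0, 0, 0, 0, 0]'

```text
time_s: 2.65
position: [0.5653, 0.4128, 0.0193]
ee_rot: [0.0, 0.698, 0.716, 0.002]
force: [-1.3, 0.7, 6.4]
width: 0.154
gripper_force: 30.3
```

carry_out --hand '[1, 1, 1, 1, 1, 1, 1, 1, 1, 1]' --pt "0 0 0" --pt "0 0 0" --pt "0 0 -0.2" --pt "0 0 -0.4" --pt "0 0 -0.6" --pt "0 0 -0.8" --pt "0 0 -0.8" --pt "0 0 -0.8" --pt "0 0 -0.8" --pt "0 0 -0.8" --roll '[0, 0, 0, 0, 0, 0, 0, 0, 0, 0]'

```text
time_s: 3.48
position: [0.5632, 0.4113, 0.175]
ee_rot: [-0.0, 0.698, 0.716, -0.001]
force: [-0.2, 0.7, -0.6]
width: 0.147
gripper_force: 29.7
```

```bash
python3 -c "
from h import *
cv2.imwrite('pics/w2.png',vision.snapshot('wrist')[:,:,::-1])
plan(492,-100,180,-89)"
```

```text
t3.5 pos [563.  411.2 174.4] yaw 1.4 w0.15 g30 -> slide [-2.547 -0.419 -0.022] roll 0.502
```

View pics/w2.png

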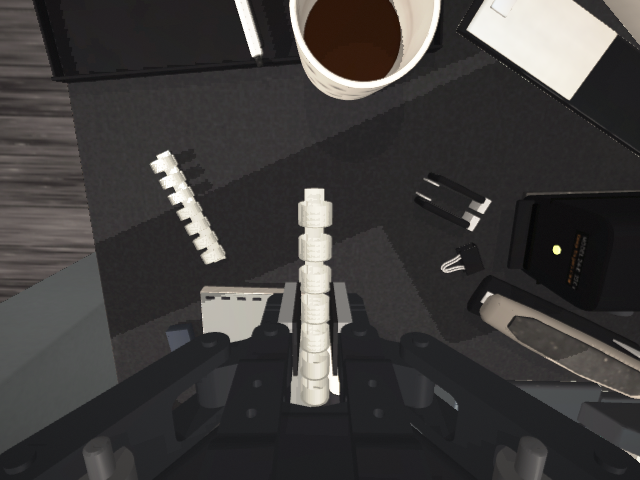

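carry_out --hand '[1, 1, 1, 1, 1, 1, 1, 1, 1, 1]' --pt "-1 -0.2 0" --pt "-1 -0.2 0" --pt "-1 -0.2 0" --pt "-1 -0.2 0" --pt "-1 -0.2 0" --pt "-1 -0.2 0" --pt "-1 -0.2 0" --pt "-1 -0.2 0" --pt "-1 -0.2 0" --pt "-1 -0.2 0" --roll '[0.03, 0.06, 0.09, 0.12, 0.15, 0.18, 0.21, 0.24, 0.27, 0.3]'

```text
time_s: 4.37
position: [0.5281, 0.2104, 0.175]
ee_rot: [-0.0, 0.948, 0.318, -0.002]
force: [-1.0, 0.8, -0.7]
width: 0.147
gripper_force: 29.7
```

```bash
python3 -c "
from h import *
plan(495,-165,180,-89)"
```

```text
t4.4 pos [528.1 210.4 175. ] yaw -52.9 w0.15 g30 -> slide [-1.265  1.397 -0.023] roll 0.201
```

carry_out --hand '[1, 1, 1, 1, 1, 1, 1, 1, 1, 1]' --pt "-0.9 1 0" --pt "-0.9 1 0" --pt "-0.9 1 0" --pt "-0.9 1 0" --pt "-0.9 1 0" --pt "-0.9 1 0" --pt "-0.9 1 0" --pt "-0.9 1 0" --pt "-0.9 1 0" --pt "-0.9 1 0" --roll '[0.02, 0.04, 0.06, 0.08, 0.1, 0.12, 0.14, 0.16, 0.18, 0.2]'

```text
time_s: 5.2
position: [0.5065, -0.0578, 0.1751]
ee_rot: [-0.0, 1.0, 0.01, -0.002]
force: [-0.5, -1.0, -0.5]
width: 0.15
gripper_force: 29.7
```

```bash
python3 -c "
from h import *
plan(495,-165,180,-89)"
```

```text
t5.2 pos [506.5 -57.8 175.1] yaw -88.8 w0.15 g30 -> slide [-0.068  0.535 -0.025] roll 0.001
```

carry_out --hand '[1, 1, 1, 1, 1, 1, 1, 1, 1, 1]' --pt "-0.07 0.53 -0.1" --pt "-0.07 0.53 -0.1" --pt "-0.07 0.53 -0.1" --pt "-0.07 0.53 -0.1" --pt "-0.07 0.53 -0.1" --pt "-0.07 0.53 -0.1" --pt "-0.07 0.53 -0.1" --pt "-0.07 0.53 -0.1" --pt "-0.07 0.53 -0.1" --pt "-0.07 0.53 -0.1" --roll '[0, 0, 0, 0, 0, 0, 0, 0, 0, 0]'

```text
time_s: 6.03
position: [0.4964, -0.1628, 0.1967]
ee_rot: [-0.0, 1.0, 0.013, -0.0]
force: [-0.7, 0.1, -0.6]
width: 0.148
gripper_force: 29.7
```

```bash
python3 -c "
from h import *
import json
plan(495,-165,180,-89)
c=vision.get_calibration('wrist')
cv2.imwrite('pics/w3.png',vision.snapshot('wrist')[:,:,::-1])
json.dump({k:np.array(v).tolist() for k,v in c.items()},open('c3.json','w'))"
```

```text
t6.0 pos [ 496.4 -162.8  196.7] yaw -88.5 w0.15 g30 -> slide [-0.007  0.011  0.084] roll 0.003
```

View pics/w3.png

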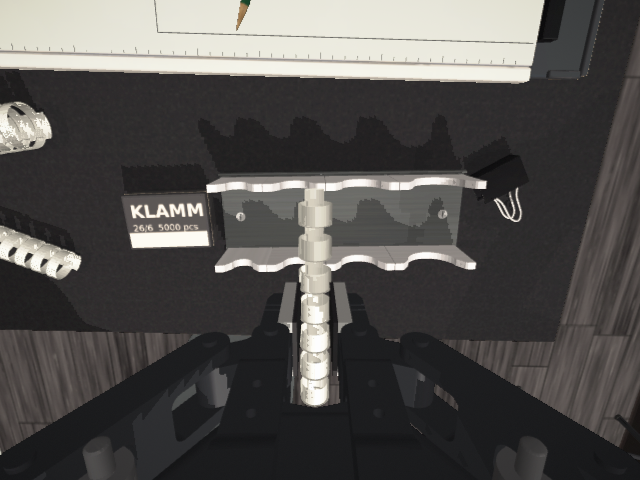

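The rack fills columns 207–486: far rail at about row 182, near rail at about row 262. Zooming in to get the rail tops and notches.

```bash
python3 -c "
import cv2
im=cv2.imread('pics/w3.png');cv2.imwrite('pics/w3c.png',cv2.resize(im[165:281,196:494],(800,311),interpolation=cv2.INTER_CUBIC))"
```

```text
(no output)
```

View pics/w3c.png

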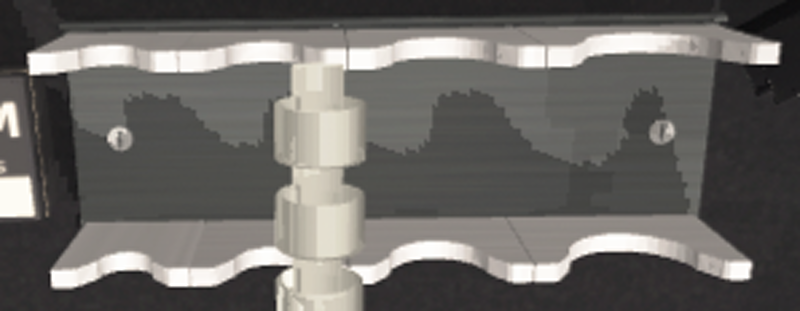

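```bash
python3 -c "
from h import *
import json
c={k:np.array(v) for k,v in json.load(open('c3.json')).items()}
P=np.array([[29,62],[780,53],[52,276],[751,269],[181,70],[540,65],[195,283],[522,278],[370,66],[377,281]])/2.685+[196,165]
e=cast(c,P-.0,.052)*1000
print(np.round(e,1))
d=(e[0]-e[1]+e[2]-e[3]);yaw=np.degrees(np.arctan2(-d[0],d[1]));print('yaw',yaw,np.linalg.norm(e[0]-e[1]),np.linalg.norm(e[2]-e[3]))
ctr=e[:4].mean(0);u=d[:2]/np.linalg.norm(d[:2]);v=np.array([u[1],-u[0]])
print('centre',ctr,'local x,y:',np.round([[(q[:2]-ctr[:2])@v,(q[:2]-ctr[:2])@u] for q in e],1).tolist())
t=vision.get_calibration('top')
# comb end points held: top at z = TCP-12.3+7
z=(196.7-12.3)/1000
print(cast(c,[[314,186],[315,404]],z))
"
```

```text
[[ 526.5  -76.6   52. ]
 [ 535.  -296.5   52. ]
 [ 459.1  -79.5   52. ]
 [ 467.3 -299.    52. ]
 [ 525.3 -121.2   52. ]
 [ 529.6 -226.6   52. ]
 [ 457.9 -124.4   52. ]
 [ 462.3 -227.4   52. ]
 [ 528.  -176.7   52. ]
 [ 460.1 -181.8   52. ]]
yaw 2.1730469360478115 220.0932535068893 219.67609729695596
centre [ 496.96591887 -187.89472563   52.        ] local x,y: [[33.8, 110.1], [33.9, -110.0], [-33.8, 109.8], [-33.9, -109.9], [30.9, 65.6], [31.2, -40.0], [-36.6, 64.9], [-36.1, -38.2], [31.4, 10.0], [-36.6, 7.5]]
[[ 0.55027673 -0.16078759  0.1844    ]
 [ 0.4428586  -0.16406454  0.1844    ]]
```

```bash
python3 -c "
from h import *
plan(493.7,-100.4,80,-88)"
```

```text
t6.1 pos [ 496.4 -162.9  196.8] yaw -88.5 w0.15 g30 -> slide [-0.005 -0.313  0.584] roll -0.003
```

carry_out --hand '[1, 1, 1, 1, 1, 1, 1, 1, 1, 1]' --pt "-0.005 -0.16 0" --pt "-0.005 -0.313 0" --pt "-0.005 -0.313 0.1" --pt "-0.005 -0.313 0.3" --pt "-0.005 -0.313 0.45" --pt "-0.005 -0.313 0.584" --pt "-0.005 -0.313 0.584" --pt "-0.005 -0.313 0.584" --pt "-0.005 -0.313 0.584" --pt "-0.005 -0.313 0.584" --roll '[-0.003, -0.003, -0.003, -0.003, -0.003, -0.003, -0.003, -0.003, -0.003, -0.003]'

```text
time_s: 6.92
position: [0.4956, -0.1016, 0.0827]
ee_rot: [0.001, 1.0, 0.017, 0.002]
force: [-0.1, -0.2, 0.7]
width: 0.149
gripper_force: 29.7
```

```bash
python3 -c "
from h import *
plan(493.7,-100.4,56.5,-88)
a=vision.snapshot('wrist')[:,:,::-1];b=vision.snapshot('scene')[:,:,::-1]
cv2.imwrite('pics/w4.png',np.hstack([a[100:460,170:470],cv2.resize(b[170:290,300:460],(480,360))]))"
```

```text
t6.9 pos [ 495.6 -101.6   82.7] yaw -88.0 w0.15 g30 -> slide [-0.01  -0.006  0.131] roll -0.000
```

View pics/w4.png

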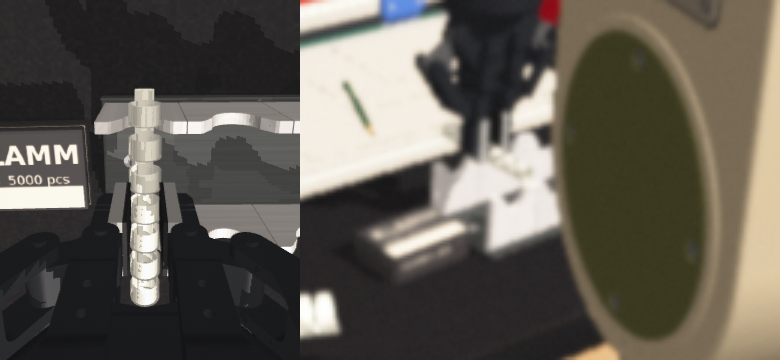

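Comb_14 sits over the narrowest notch, with its far end at column 145 between the rail end (96) and the land (about 180). Lowering it now.

carry_out --hand '[1, 1, 1, 1, 1, 1, 1, 1, 1, 1]' --pt "-0.01 0 0.03" --pt "-0.01 0 0.06" --pt "-0.01 0 0.09" --pt "-0.01 0 0.11" --pt "-0.01 0 0.12" --pt "-0.01 0 0.13" --pt "-0.01 0 0.13" --pt "-0.01 0 0.13" --pt "-0.01 0 0.13" --pt "-0.01 0 0.13" --roll '[0, 0, 0, 0, 0, 0, 0, 0, 0, 0]'

```text
time_s: 7.85
position: [0.493, -0.1007, 0.0558]
ee_rot: [-0.0, 1.0, 0.017, 0.001]
force: [-4.6, 4.8, 17.9]
width: 0.149
gripper_force: 32.3
```

carry_out --hand '[0.45, 0.45, 0.45, 0.45, 0.45, 0.45, 0.45, 0.45, 0.45, 0.45]' --pt "0 0 0" --pt "0 0 0" --pt "0 0 0" --pt "0 0 -0.05" --pt "0 0 -0.1" --pt "0 0 -0.2" --pt "0 0 -0.35" --pt "0 0 -0.5" --pt "0 0 -0.5" --pt "0 0 -0.5" --roll '[0, 0, 0, 0, 0, 0, 0, 0, 0, 0]'

```text
time_s: 8.68
position: [0.4938, -0.1017, 0.1577]
ee_rot: [0.001, 1.0, 0.017, 0.003]
force: [-0.8, 0.0, -0.9]
width: 0.27
gripper_force: 0.0
```

```bash
python3 -c "
from h import *
import json
plan(455,416,150,24.4)
c=vision.get_calibration('wrist')
cv2.imwrite('pics/w5.png',vision.snapshot('wrist')[:,:,::-1])
json.dump({k:np.array(v).tolist() for k,v in c.items()},open('c5.json','w'))"
```

```text
t8.7 pos [ 493.8 -101.7  157.7] yaw -88.0 w0.27 g0 -> slide [-0.105 -2.594  0.033] roll -0.625
```

View pics/w5.png

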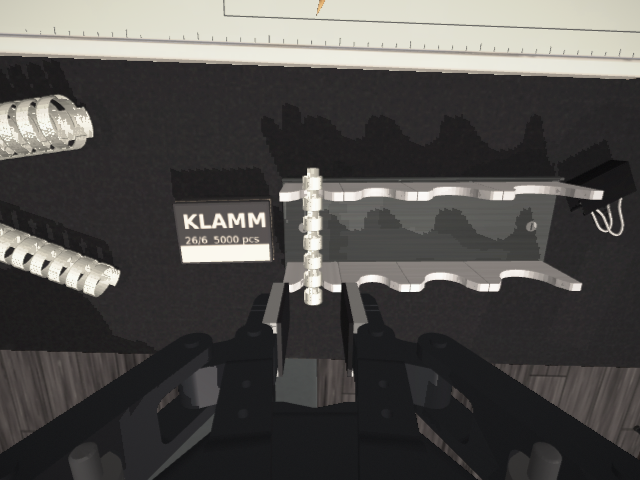

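Comb_14 lies in the narrowest pair (column 313, rows 168–305). I'll check that its ends are even and use the unobstructed rails to refine the notch positions.

```bash
python3 -c "
from h import *
import json
c={k:np.array(v) for k,v in json.load(open('c5.json')).items()}
e=cast(c,[[313,168],[313,305]],.044)*1000;print(np.round(e,1),e.mean(0))
im=cv2.imread('pics/w5.png')
cv2.imwrite('pics/w5c.png',cv2.resize(im[165:300,270:610],(800,318),interpolation=cv2.INTER_CUBIC))"
```

```text
[[ 545.5  -98.7   44. ]
 [ 441.2 -102.2   44. ]] [ 493.34100276 -100.47845368   44.        ]
```

View pics/w5c.png

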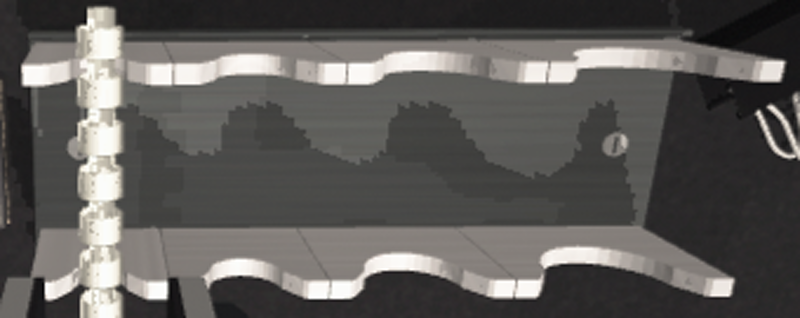

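```bash
python3 -c "
from h import *
import json
c={k:np.array(v) for k,v in json.load(open('c5.json')).items()}
P=np.array([[22,73],[173,74],[347,72],[548,71],[784,71],[330,289],[515,288],[733,288]])/2.353+[270,165]
e=cast(c,P,.052)*1000;print(np.round(e,1))
u=np.array([-.036,.9993]);print(np.round((e[:,:2]-[493.3,-100.5])@u,1))"
```

```text
[[ 526.7  -76.5   52. ]
 [ 527.9 -120.1   52. ]
 [ 530.2 -170.4   52. ]
 [ 532.5 -228.5   52. ]
 [ 534.8 -296.8   52. ]
 [ 461.8 -173.2   52. ]
 [ 464.1 -231.1   52. ]
 [ 466.4 -299.4   52. ]]
[  22.8  -20.9  -71.2 -129.3 -197.6  -71.5 -129.5 -197.8]
```

```bash
python3 -c "
from h import *
plan(459,98,140,-22.2);plan(459,118,130,-22.2)"
```

```text
t8.7 pos [ 492.6 -101.4  155.7] yaw -88.0 w0.28 g0 -> slide [-0.134 -1.002  0.077] roll -0.366
t8.7 pos [ 492.6 -101.4  155.7] yaw -88.0 w0.28 g0 -> slide [-0.13  -1.102  0.127] roll -0.366
```

carry_out --hand '[-0.4, -0.4, -0.4, -0.4, -0.4, -0.4, -0.4, -0.4, -0.4, -0.4]' --pt "-0.13 -1 0" --pt "-0.13 -1 0" --pt "-0.13 -1 0" --pt "-0.13 -1 0" --pt "-0.13 -1 0" --pt "-0.13 -1 0.1" --pt "-0.13 -1 0.1" --pt "-0.13 -1 0.1" --pt "-0.13 -1 0.1" --pt "-0.13 -1 0.1" --roll '[-0.04, -0.08, -0.12, -0.16, -0.2, -0.24, -0.28, -0.32, -0.36, -0.366]'

```text
time_s: 9.57
position: [0.4577, 0.098, 0.1326]
ee_rot: [-0.001, 0.828, 0.561, -0.001]
force: [-0.2, -0.7, -0.2]
width: 0.7
gripper_force: 0.0
```

```bash
cat >> h.py <<'E'
def find(z,minlen,fn):  # white comb in the wrist view nearest its size, plan rect at height z
    c=vision.get_calibration("wrist");im=vision.snapshot("wrist");cv2.imwrite(fn,im[:,:,::-1])
    m=((im.min(2)>120)&(np.ptp(im.astype(int),axis=2)<45)).astype(np.uint8);m[:60]=0
    m=cv2.morphologyEx(m,cv2.MORPH_CLOSE,np.ones((13,13)));m=cv2.morphologyEx(m,cv2.MORPH_OPEN,np.ones((5,5)))
    n,l=cv2.connectedComponents(m)
    for i in range(1,n):
        ys,xs=np.nonzero(l==i)
        if len(xs)>600:
            a=axis(cast(c,np.c_[xs,ys],z))
            if minlen<a[2]<minlen+40: print(np.round(a,1),"px",xs.min(),xs.max(),ys.min(),ys.max())
E
python3 -c "
from h import *
find(.014,90,'pics/w6.png')
plan(459,118,22,-22.2)"
```

```text
[564.6 125.2 110.9  40.3 -80.3] px 386 498 65 218
[459.7 119.1 105.7  27.6  67.8] px 286 326 134 277
t9.6 pos [457.9  97.9 132.9] yaw -22.0 w0.70 g0 -> slide [ 0.096 -0.032  0.554] roll 0.001
```

View pics/w6.png

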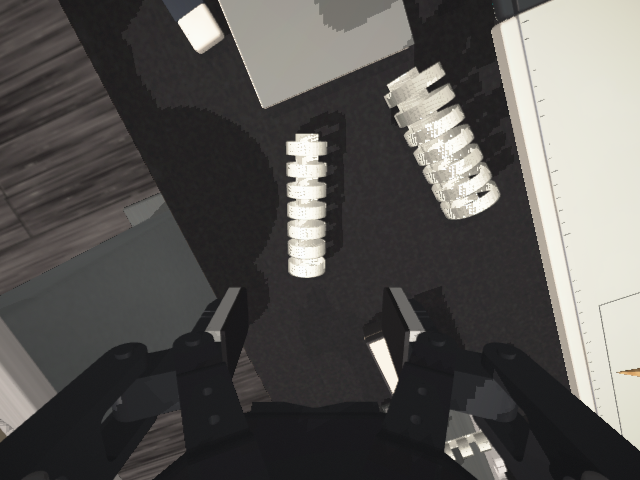

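Comb_28 is at columns 286–326, rows 134–277, giving (459.7, 119.1) mm at 67.8°. That agrees with the top view. Comb_38 is at (564.6, 125.2) and −80.3°.

carry_out --hand '[-0.4, -0.4, -0.4, -0.4, -0.4, -0.4, -0.4, 1, 1, 1]' --pt "0.1 -0.03 0.1" --pt "0.1 -0.03 0.25" --pt "0.1 -0.03 0.4" --pt "0.1 -0.03 0.5" --pt "0.1 -0.03 0.55" --pt "0.1 -0.03 0.55" --pt "0.1 -0.03 0.55" --pt "0.1 -0.03 0.55" --pt "0.1 -0.03 0.55" --pt "0.1 -0.03 0.55" --roll '[0, 0, 0, 0, 0, 0, 0, 0, 0, 0]'

```text
time_s: 10.45
position: [0.4624, 0.1189, 0.0259]
ee_rot: [0.001, 0.83, 0.558, 0.001]
force: [-1.6, -0.2, 4.3]
width: 0.316
gripper_force: 29.3
```

carry_out --hand '[1, 1, 1, 1, 1, 1, 1, 1, 1, 1]' --pt "0 0 0" --pt "0 0 0" --pt "0 0 0" --pt "0 0 -0.2" --pt "0 0 -0.4" --pt "0 0 -0.6" --pt "0 0 -0.7" --pt "0 0 -0.7" --pt "0 0 -0.7" --pt "0 0 -0.7" --roll '[0, 0, 0, 0, 0, 0, 0, 0, 0, 0]'

```text
time_s: 11.28
position: [0.4605, 0.1187, 0.1636]
ee_rot: [-0.0, 0.83, 0.558, -0.0]
force: [-0.1, 0.5, -1.0]
width: 0.319
gripper_force: 30.3
```

```bash
python3 -c "
from h import *
plan(497.1,-202,160,-88)"
```

```text
t11.3 pos [460.5 118.7 163.6] yaw -22.2 w0.32 g30 -> slide [-1.416  0.774  0.018] roll 0.366
```

carry_out --hand '[1, 1, 1, 1, 1, 1, 1, 1, 1, 1]' --pt "-1 0.6 0" --pt "-1 0.6 0" --pt "-1 0.6 0" --pt "-1 0.6 0" --pt "-1 0.6 0" --pt "-1 0.6 0" --pt "-1 0.6 0" --pt "-1 0.6 0" --pt "-1 0.6 0" --pt "-1 0.6 0" --roll '[0.04, 0.08, 0.12, 0.16, 0.2, 0.24, 0.28, 0.32, 0.36, 0.366]'

```text
time_s: 12.12
position: [0.4952, -0.1117, 0.1618]
ee_rot: [-0.001, 1.0, 0.014, -0.002]
force: [-0.6, -0.2, -0.1]
width: 0.316
gripper_force: 30.2
```

```bash
python3 -c "
from h import *
plan(497.1,-202,82,-88)"
```

```text
t12.1 pos [ 495.2 -111.7  161.8] yaw -88.4 w0.32 g30 -> slide [-0.002  0.452  0.398] roll -0.002
```

carry_out --hand '[1, 1, 1, 1, 1, 1, 1, 1, 1, 1]' --pt "0 0.2 0" --pt "0 0.4 0" --pt "0 0.45 0" --pt "0 0.45 0" --pt "0 0.45 0.2" --pt "0 0.45 0.35" --pt "0 0.45 0.38" --pt "0 0.45 0.38" --pt "0 0.45 0.38" --pt "0 0.45 0.38" --roll '[0, 0, 0, 0, 0, 0, 0, 0, 0, 0]'

```text
time_s: 12.95
position: [0.501, -0.2018, 0.0902]
ee_rot: [0.001, 1.0, 0.018, 0.001]
force: [0.7, 0.6, 0.5]
width: 0.318
gripper_force: 30.3
```

```bash
python3 -c "
from h import *
plan(497.1,-202,53.5,-88)
find(.075,90,'pics/w7.png')"
```

```text
t12.9 pos [ 501.  -201.8   90.2] yaw -88.0 w0.32 g30 -> slide [-0.02  -0.     0.183] roll 0.000
```

carry_out --hand '[1, 1, 1, 1, 1, 1, 1, 1, 1, 1]' --pt "-0.01 0 0.03" --pt "-0.02 0 0.06" --pt "-0.02 0 0.09" --pt "-0.02 0 0.11" --pt "-0.02 0 0.13" --pt "-0.02 0 0.15" --pt "-0.02 0 0.16" --pt "-0.02 0 0.17" --pt "-0.02 0 0.17" --pt "-0.02 0 0.17" --roll '[0, 0, 0, 0, 0, 0, 0, 0, 0, 0]'

```text
time_s: 13.83
position: [0.496, -0.2014, 0.0561]
ee_rot: [-0.0, 1.0, 0.017, -0.0]
force: [-9.6, 7.8, 21.5]
width: 0.315
gripper_force: 33.1
```

carry_out --hand '[0.1, 0.1, 0.1, 0.1, 0.1, 0.1, 0.1, 0.1, 0.1, 0.1]' --pt "0 0 0" --pt "0 0 0" --pt "0 0 0" --pt "0 0 -0.05" --pt "0 0 -0.1" --pt "0 0 -0.2" --pt "0 0 -0.35" --pt "0 0 -0.5" --pt "0 0 -0.5" --pt "0 0 -0.5" --roll '[0, 0, 0, 0, 0, 0, 0, 0, 0, 0]'

```text
time_s: 14.67
position: [0.4977, -0.2029, 0.158]
ee_rot: [0.002, 1.0, 0.017, 0.003]
force: [-0.2, -0.7, -0.2]
width: 0.45
gripper_force: 0.0
```

```bash
python3 -c "
from h import *
find(.044,90,'pics/w8.png')
plan(564.6,125,160,9.7)"
```

```text
t14.7 pos [ 496.5 -202.3  155.8] yaw -88.0 w0.45 g0 -> slide [ 0.396 -1.624 -0.022] roll -0.543
```

View pics/w8.png

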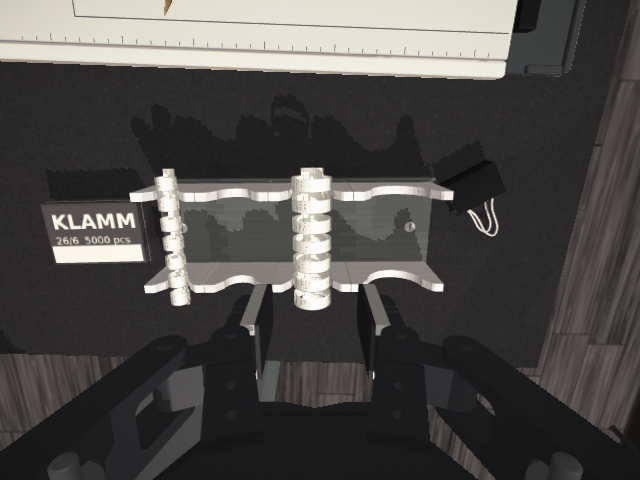

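Comb_28 is in the third notch pair (column 312). Comb_14 is undisturbed at column 172. The trimmer lies close behind comb_38, so I'll get its edge position and height from two views.

```bash
python3 -c "
from h import *
t=vision.get_calibration('top')
w=vision.get_calibration('wrist');s=state();M=R.from_quat(s['ee_rot'],scalar_first=True).as_matrix()
off=M.T@(np.array(w['position'])-s['position']);Rc=M.T@rot(w)
q=R.from_quat([-.001,.828,.561,-.001],scalar_first=True).as_matrix()
c=dict(K=w['K'],position=np.array([.4579,.0979,.1329])+q@off,rotation=q@Rc)
im=cv2.imread('pics/w6.png').min(2);tp=cv2.imread('pics/top0.png').min(2)
P=[[np.nonzero(im[v,500:]>110)[0][0]+500,v] for v in (100,180,230,300)]
Q=[[u,max(v for v in range(180,205) if tp[v,u]>90)] for u in (262,280,300)];print(P,Q)
for z in (0,.01,.02,.03,.04):
  f=lambda p:np.polyval(np.polyfit(p[:,1],p[:,0],1),.125)
  print(z,f(cast(c,P,z)),f(cast(t,Q,z)))"
```

```text
[[np.int64(506), 100], [np.int64(524), 180], [np.int64(535), 230], [np.int64(551), 300]] [[262, 193], [280, 193], [300, 194]]
0 0.6174251423947826 0.6146539869913611
0.01 0.6123423429132684 0.6126008630412156
0.02 0.6072595434317539 0.6105477390910709
0.03 0.6021767439502397 0.6084946151409255
0.04 0.5970939444687253 0.6064414911907803
```

carry_out --hand '[-0.3, -0.3, -0.3, -0.3, -0.3, -0.3, -0.3, -0.3, -0.3, -0.3]' --pt "0.25 -1 0" --pt "0.25 -1 0" --pt "0.25 -1 0" --pt "0.25 -1 0" --pt "0.25 -1 0" --pt "0.25 -1 0" --pt "0.25 -1 0" --pt "0.25 -1 0" --pt "0.25 -1 0" --pt "0.25 -1 0" --roll '[-0.035, -0.07, -0.105, -0.14, -0.175, -0.21, -0.245, -0.28, -0.315, -0.35]'

```text
time_s: 15.55
position: [0.5377, 0.0001, 0.1525]
ee_rot: [-0.001, 0.842, 0.54, -0.001]
force: [0.2, 0.9, 0.5]
width: 0.648
gripper_force: 0.0
```

```bash
python3 -c "
from h import *
plan(562.5,125.2,110,9.7)"
```

```text
t15.6 pos [5.377e+02 1.000e-01 1.525e+02] yaw -24.7 w0.65 g0 -> slide [ 0.62  -0.148  0.212] roll -0.191
```

carry_out --hand '[-0.3, -0.3, -0.3, -0.3, -0.3, -0.3, -0.3, -0.3, -0.3, -0.3]' --pt "0.62 -0.148 0" --pt "0.62 -0.148 0" --pt "0.62 -0.148 0" --pt "0.62 -0.148 0.2" --pt "0.62 -0.148 0.2" --pt "0.62 -0.148 0.2" --pt "0.62 -0.148 0.2" --pt "0.62 -0.148 0.2" --pt "0.62 -0.148 0.2" --pt "0.62 -0.148 0.2" --roll '[-0.04, -0.08, -0.12, -0.16, -0.19, -0.19, -0.19, -0.19, -0.19, -0.19]'

```text
time_s: 16.38
position: [0.5652, 0.1242, 0.1153]
ee_rot: [0.001, 0.649, 0.761, 0.001]
force: [0.3, 0.3, 0.0]
width: 0.649
gripper_force: 0.0
```

```bash
python3 -c "
from h import *
find(.019,90,'pics/w9.png')
plan(562.5,125.2,26,9.7)"
```

```text
[ 5.127e+02  2.169e+02  1.023e+02  4.600e+01 -1.000e-01] px 163 341 60 140
[562.5 125.4 112.4  37.9 -80.3] px 279 337 159 317
[720.2 -33.9  97.7  33.  -45.7] px 442 510 409 479
t16.4 pos [565.2 124.2 115.1] yaw 9.0 w0.65 g0 -> slide [ 0.007 -0.013  0.446] roll -0.004
```

carry_out --hand '[-0.3, -0.3, -0.3, -0.3, -0.3, -0.3, -0.3, 1, 1, 1]' --pt "0 -0.015 0.1" --pt "0 -0.015 0.2" --pt "0 -0.015 0.3" --pt "0 -0.015 0.4" --pt "0 -0.015 0.44" --pt "0 -0.015 0.44" --pt "0 -0.015 0.44" --pt "0 -0.015 0.44" --pt "0 -0.015 0.44" --pt "0 -0.015 0.44" --roll '[-0.004, -0.004, -0.004, -0.004, -0.004, -0.004, -0.004, -0.004, -0.004, -0.004]'

```text
time_s: 17.27
position: [0.5631, 0.1243, 0.0281]
ee_rot: [0.001, 0.644, 0.765, 0.001]
force: [0.0, -0.5, 6.0]
width: 0.438
gripper_force: 30.7
```

carry_out --hand '[1, 1, 1, 1, 1, 1, 1, 1, 1, 1]' --pt "0 0 0" --pt "0 0 0" --pt "0 0 0" --pt "0 0 -0.2" --pt "0 0 -0.4" --pt "0 0 -0.6" --pt "0 0 -0.7" --pt "0 0 -0.7" --pt "0 0 -0.7" --pt "0 0 -0.7" --roll '[0, 0, 0, 0, 0, 0, 0, 0, 0, 0]'

```text
time_s: 18.1
position: [0.561, 0.1241, 0.1655]
ee_rot: [-0.0, 0.644, 0.765, -0.0]
force: [-0.4, -0.4, -1.0]
width: 0.434
gripper_force: 30.5
```

```bash
python3 -c "
from h import *
plan(499.4,-265,160,-88)"
```

```text
t18.1 pos [561.  124.1 165.5] yaw 9.9 w0.43 g31 -> slide [-1.864 -0.638  0.028] roll 0.544
```

carry_out --hand '[1, 1, 1, 1, 1, 1, 1, 1, 1, 1]' --pt "-1 -0.35 0" --pt "-1 -0.35 0" --pt "-1 -0.35 0" --pt "-1 -0.35 0" --pt "-1 -0.35 0" --pt "-1 -0.35 0" --pt "-1 -0.35 0" --pt "-1 -0.35 0" --pt "-1 -0.35 0" --pt "-1 -0.35 0" --roll '[0.035, 0.07, 0.105, 0.14, 0.175, 0.21, 0.245, 0.28, 0.315, 0.35]'

```text
time_s: 18.93
position: [0.5254, -0.0848, 0.1636]
ee_rot: [-0.001, 0.95, 0.313, -0.002]
force: [-0.4, 0.2, -0.4]
width: 0.437
gripper_force: 30.6
```

```bash
python3 -c "
from h import *
plan(499.4,-265,165,-88)"
```

```text
t18.9 pos [525.4 -84.8 163.6] yaw -53.5 w0.44 g31 -> slide [-0.641  0.646 -0.007] roll 0.192
```

carry_out --hand '[1, 1, 1, 1, 1, 1, 1, 1, 1, 1]' --pt "-0.64 0.65 0" --pt "-0.64 0.65 0" --pt "-0.64 0.65 0" --pt "-0.64 0.65 0" --pt "-0.64 0.65 0" --pt "-0.64 0.65 0" --pt "-0.64 0.65 0" --pt "-0.64 0.65 0" --pt "-0.64 0.65 0" --pt "-0.64 0.65 0" --roll '[0.035, 0.07, 0.105, 0.14, 0.17, 0.19, 0.19, 0.19, 0.19, 0.19]'

```text
time_s: 19.77
position: [0.5024, -0.2647, 0.1654]
ee_rot: [-0.0, 1.0, 0.025, -0.0]
force: [0.4, 0.7, -0.5]
width: 0.439
gripper_force: 30.5
```

```bash
python3 -c "
from h import *
plan(499.4,-265,90,-88)"
```

```text
t19.8 pos [ 502.4 -264.7  165.4] yaw -87.2 w0.44 g31 -> slide [-0.015  0.001  0.377] roll 0.005
```

carry_out --hand '[1, 1, 1, 1, 1, 1, 1, 1, 1, 1]' --pt "-0.015 0 0.15" --pt "-0.015 0 0.3" --pt "-0.015 0 0.37" --pt "-0.015 0 0.4" --pt "-0.015 0 0.43" --pt "-0.015 0 0.46" --pt "-0.015 0 0.49" --pt "-0.015 0 0.51" --pt "-0.015 0 0.53" --pt "-0.015 0 0.54" --roll '[0.004, 0.004, 0.004, 0.004, 0.004, 0.004, 0.004, 0.004, 0.004, 0.004]'

```text
time_s: 20.6
position: [0.4997, -0.2659, 0.0581]
ee_rot: [0.0, 1.0, 0.017, 0.0]
force: [-1.0, 4.6, 6.1]
width: 0.434
gripper_force: 31.3
```

carry_out --hand '[1, 1, 1, 1, 1, 1, 1, 1, 1, 1]' --pt "0 0 0.005" --pt "0 0 0.01" --pt "0 0 0.015" --pt "0 0 0.02" --pt "0 0 0.02" --pt "0 0 0.02" --pt "0 0 0.02" --pt "0 0 0.02" --pt "0 0 0.02" --pt "0 0 0.02" --roll '[0, 0, 0, 0, 0, 0, 0, 0, 0, 0]'

```text
time_s: 21.43
position: [0.5002, -0.2647, 0.055]
ee_rot: [-0.001, 1.0, 0.017, 0.0]
force: [-1.1, 9.4, 8.4]
width: 0.433
gripper_force: 31.5
```

carry_out --hand '[1, 1, 1, 1, 1, 1, 1, 1, 1, 1]' --pt "0 -0.01 0.005" --pt "0 -0.01 0.01" --pt "0 -0.01 0.015" --pt "0 -0.01 0.015" --pt "0 -0.01 0.015" --pt "0 -0.01 0.015" --pt "0 -0.01 0.015" --pt "0 -0.01 0.015" --pt "0 -0.01 0.015" --pt "0 -0.01 0.015" --roll '[0, 0, 0, 0, 0, 0, 0, 0, 0, 0]'

```text
time_s: 22.27
position: [0.5003, -0.2638, 0.0538]
ee_rot: [0.0, 1.0, 0.017, 0.001]
force: [-8.7, 9.3, 23.3]
width: 0.434
gripper_force: 33.1
```

Seated firmly: 23 N vertical force, and the height is as expected. Releasing it.

carry_out --hand '[-0.15, -0.15, -0.15, -0.15, -0.15, -0.15, -0.15, -0.15, -0.15, -0.15]' --pt "0 0 0" --pt "0 0 0" --pt "0 0 0" --pt "0 0 -0.05" --pt "0 0 -0.1" --pt "0 0 -0.2" --pt "0 0 -0.35" --pt "0 0 -0.55" --pt "0 0 -0.55" --pt "0 0 -0.55" --roll '[0, 0, 0, 0, 0, 0, 0, 0, 0, 0]'

```text
time_s: 23.1
position: [0.5018, -0.2655, 0.1661]
ee_rot: [0.002, 1.0, 0.017, 0.003]
force: [0.3, 0.1, -0.8]
width: 0.574
gripper_force: 0.0
```

```bash
python3 -c "
from h import *
find(.044,90,'pics/w10.png')
plan(455,416,160,24.4)"
```

```text
t23.1 pos [ 500.5 -264.6  163.6] yaw -88.0 w0.58 g0 -> slide [-0.111 -3.409  0.009] roll -0.625
```

View pics/w10.png

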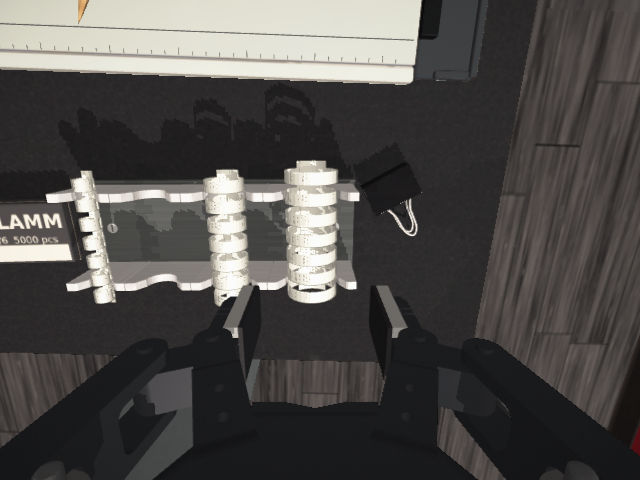

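Comb_38 is in the widest pair (column 312), with the three seated combs parallel and evenly spaced. Last one: comb_20.

carry_out --hand '[-0.4, -0.4, -0.4, -0.4, -0.4, -0.4, -0.4, -0.4, -0.4, -0.4]' --pt "0 -1 0" --pt "0 -1 0" --pt "0 -1 0" --pt "0 -1 0" --pt "0 -1 0" --pt "0 -1 0" --pt "0 -1 0" --pt "0 -1 0" --pt "0 -1 0" --pt "0 -1 0" --roll '[-0.03, -0.06, -0.09, -0.12, -0.15, -0.18, -0.21, -0.24, -0.25, -0.25]'

```text
time_s: 23.98
position: [0.4917, -0.0636, 0.1598]
ee_rot: [-0.001, 0.917, 0.399, -0.001]
force: [-0.2, -0.3, 0.2]
width: 0.698
gripper_force: 0.0
```

carry_out --hand '[-0.4, -0.4, -0.4, -0.4, -0.4, -0.4, -0.4, -0.4, -0.4, -0.4]' --pt "0.9 -1 0" --pt "0.9 -1 0" --pt "0.9 -1 0" --pt "0.9 -1 0" --pt "0.9 -1 0" --pt "0.9 -1 0" --pt "0.9 -1 0" --pt "0.9 -1 0" --pt "0.9 -1 0" --pt "0.9 -1 0" --roll '[0, 0, 0, 0, 0, 0, 0, 0, 0, 0]'

```text
time_s: 24.82
position: [0.4689, 0.2034, 0.1604]
ee_rot: [0.0, 0.917, 0.398, -0.001]
force: [0.9, -0.6, 0.6]
width: 0.699
gripper_force: 0.0
```

```bash
python3 -c "
from h import *
plan(455,405,140,24.4)"
```

```text
t24.8 pos [468.9 203.4 160.4] yaw -43.1 w0.70 g0 -> slide [ 0.689 -0.739  0.101] roll -0.375
```

carry_out --hand '[-0.4, -0.4, -0.4, -0.4, -0.4, -0.4, -0.4, -0.4, -0.4, -0.4]' --pt "0.69 -0.74 0" --pt "0.69 -0.74 0" --pt "0.69 -0.74 0" --pt "0.69 -0.74 0" --pt "0.69 -0.74 0.1" --pt "0.69 -0.74 0.1" --pt "0.69 -0.74 0.1" --pt "0.69 -0.74 0.1" --pt "0.69 -0.74 0.1" --pt "0.69 -0.74 0.1" --roll '[-0.04, -0.08, -0.12, -0.16, -0.2, -0.24, -0.28, -0.32, -0.36, -0.375]'

```text
time_s: 25.65
position: [0.4561, 0.4042, 0.1406]
ee_rot: [-0.0, 0.539, 0.842, -0.001]
force: [0.2, -0.4, -0.2]
width: 0.699
gripper_force: 0.0
```

```bash
python3 -c "
from h import *
find(.01,90,'pics/w11.png')
plan(455.3,415.8,21,24.4)"
```

```text
[599.3 540.8 110.   91.7 -49.9] px 507 639 60 202
[454.9 418.2 104.8  19.6 -65.6] px 307 333 144 278
t25.7 pos [456.1 404.2 140.7] yaw 24.7 w0.70 g0 -> slide [0.055 0.021 0.598] roll 0.002
```

carry_out --hand '[-0.4, -0.4, -0.4, -0.4, -0.4, -0.4, -0.4, 1, 1, 1]' --pt "0.066 0.024 0.15" --pt "0.066 0.024 0.3" --pt "0.066 0.024 0.45" --pt "0.066 0.024 0.55" --pt "0.066 0.024 0.6" --pt "0.066 0.024 0.6" --pt "0.066 0.024 0.6" --pt "0.066 0.024 0.6" --pt "0.066 0.024 0.6" --pt "0.066 0.024 0.6" --roll '[0, 0, 0, 0, 0, 0, 0, 0, 0, 0]'

```text
time_s: 26.53
position: [0.4553, 0.4208, 0.0231]
ee_rot: [0.001, 0.541, 0.841, 0.001]
force: [-1.0, -0.2, 0.1]
width: 0.28
gripper_force: 0.0
```

carry_out --hand '[1, 1, 1, 1, 1, 1, 1, 1, 1, 1]' --pt "0 0 0" --pt "0 0 0" --pt "0 0 0" --pt "0 0 -0.2" --pt "0 0 -0.4" --pt "0 0 -0.6" --pt "0 0 -0.7" --pt "0 0 -0.7" --pt "0 0 -0.7" --pt "0 0 -0.7" --roll '[0, 0, 0, 0, 0, 0, 0, 0, 0, 0]'

```text
time_s: 27.37
position: [0.4537, 0.4197, 0.1604]
ee_rot: [-0.0, 0.541, 0.841, -0.0]
force: [-0.6, 0.5, -1.1]
width: 0.217
gripper_force: 29.8
```

```bash
python3 -c "
from h import *
plan(495.2,-148,160,-88)"
```

```text
t27.4 pos [453.7 419.7 160.4] yaw 24.5 w0.22 g30 -> slide [-2.67  -0.987  0.003] roll 0.625
```

carry_out --hand '[1, 1, 1, 1, 1, 1, 1, 1, 1, 1]' --pt "-1 -0.37 0" --pt "-1 -0.37 0" --pt "-1 -0.37 0" --pt "-1 -0.37 0" --pt "-1 -0.37 0" --pt "-1 -0.37 0" --pt "-1 -0.37 0" --pt "-1 -0.37 0" --pt "-1 -0.37 0" --pt "-1 -0.37 0" --roll '[0.039, 0.078, 0.117, 0.156, 0.195, 0.234, 0.273, 0.312, 0.351, 0.375]'

```text
time_s: 28.2
position: [0.4683, 0.2066, 0.1587]
ee_rot: [-0.0, 0.919, 0.395, -0.002]
force: [0.9, 0.1, -0.4]
width: 0.221
gripper_force: 29.8
```

```bash
python3 -c "
from h import *
plan(497,-148,160,-88)"
```

```text
t28.2 pos [468.3 206.6 158.7] yaw -43.5 w0.22 g30 -> slide [-1.188  1.324 -0.005] roll 0.247
```

carry_out --hand '[1, 1, 1, 1, 1, 1, 1, 1, 1, 1]' --pt "-0.9 1 0" --pt "-0.9 1 0" --pt "-0.9 1 0" --pt "-0.9 1 0" --pt "-0.9 1 0" --pt "-0.9 1 0" --pt "-0.9 1 0" --pt "-0.9 1 0" --pt "-0.9 1 0" --pt "-0.9 1 0" --roll '[0.03, 0.06, 0.09, 0.12, 0.15, 0.18, 0.21, 0.24, 0.247, 0.247]'

```text
time_s: 29.03
position: [0.4918, -0.0606, 0.1593]
ee_rot: [-0.001, 1.0, 0.022, -0.002]
force: [0.1, 0.5, -0.4]
width: 0.224
gripper_force: 29.8
```

```bash
python3 -c "
from h import *
plan(497,-148,90,-88)"
```

```text
t29.0 pos [491.8 -60.6 159.3] yaw -87.5 w0.22 g30 -> slide [0.008 0.438 0.346] roll 0.003
```

carry_out --hand '[1, 1, 1, 1, 1, 1, 1, 1, 1, 1]' --pt "0.008 0.2 0" --pt "0.008 0.4 0" --pt "0.008 0.438 0" --pt "0.008 0.438 0.1" --pt "0.008 0.438 0.25" --pt "0.008 0.438 0.34" --pt "0.008 0.438 0.34" --pt "0.008 0.438 0.34" --pt "0.008 0.438 0.34" --pt "0.008 0.438 0.34" --roll '[0.003, 0.003, 0.003, 0.003, 0.003, 0.003, 0.003, 0.003, 0.003, 0.003]'

```text
time_s: 29.87
position: [0.4997, -0.1482, 0.0949]
ee_rot: [0.001, 1.0, 0.018, 0.001]
force: [0.4, -0.8, 0.8]
width: 0.219
gripper_force: 29.8
```

```bash
python3 -c "
from h import *
plan(497,-148,56,-88)"
```

```text
t29.9 pos [ 499.7 -148.2   94.9] yaw -87.9 w0.22 g30 -> slide [-0.014 -0.002  0.195] roll 0.000
```

carry_out --hand '[1, 1, 1, 1, 1, 1, 1, 1, 1, 1]' --pt "-0.01 0 0.04" --pt "-0.01 0 0.08" --pt "-0.01 0 0.11" --pt "-0.01 0 0.13" --pt "-0.01 0 0.15" --pt "-0.01 0 0.165" --pt "-0.01 0 0.18" --pt "-0.01 0 0.185" --pt "-0.01 0 0.185" --pt "-0.01 0 0.185" --roll '[0, 0, 0, 0, 0, 0, 0, 0, 0, 0]'

```text
time_s: 30.7
position: [0.4966, -0.1475, 0.0571]
ee_rot: [-0.001, 1.0, 0.017, -0.0]
force: [-6.0, 6.1, 12.0]
width: 0.216
gripper_force: 31.6
```

carry_out --hand '[1, 1, 1, 1, 1, 0.3, 0.3, 0.3, 0.3, 0.3]' --pt "0 -0.003 0.005" --pt "0 -0.003 0.01" --pt "0 -0.003 0.01" --pt "0 -0.003 0.01" --pt "0 -0.003 0.01" --pt "0 -0.003 0.01" --pt "0 -0.003 0.01" --pt "0 -0.003 0.01" --pt "0 -0.003 0" --pt "0 -0.003 -0.05" --roll '[0, 0, 0, 0, 0, 0, 0, 0, 0, 0]'

```text
time_s: 31.53
position: [0.4949, -0.1472, 0.0645]
ee_rot: [-0.001, 1.0, 0.017, -0.002]
force: [-0.2, 0.0, -0.0]
width: 0.354
gripper_force: 0.0
```

carry_out --hand '[0.3, 0.3, 0.3, 0.3, 0.3, 0.3, 0.3, 0.3, 0.3, 0.3]' --pt "0 0 -0.05" --pt "0 0 -0.1" --pt "0 0 -0.2" --pt "0 0 -0.35" --pt "0 0 -0.5" --pt "0 0 -0.5" --pt "0 0.19 -0.5" --pt "0 0.19 -0.5" --pt "0 0.19 -0.5" --pt "0 0.19 -0.5" --roll '[0, 0, 0, 0, 0, 0, 0, 0, 0, 0]'

```text
time_s: 32.37
position: [0.4977, -0.1857, 0.1666]
ee_rot: [-0.0, 1.0, 0.017, 0.0]
force: [0.1, 0.3, -1.0]
width: 0.353
gripper_force: 0.0
```

```bash
python3 -c "
from h import *
import json
plan(497,-148,56,-88)
c=vision.get_calibration('wrist')
cv2.imwrite('pics/w12.png',vision.snapshot('wrist')[:,:,::-1])
json.dump({k:np.array(v).tolist() for k,v in c.items()},open('c12.json','w'))"
```

```text
t32.4 pos [ 497.7 -185.7  166.6] yaw -88.1 w0.35 g0 -> slide [ 0.003 -0.188  0.553] roll -0.000
```

View pics/w12.png

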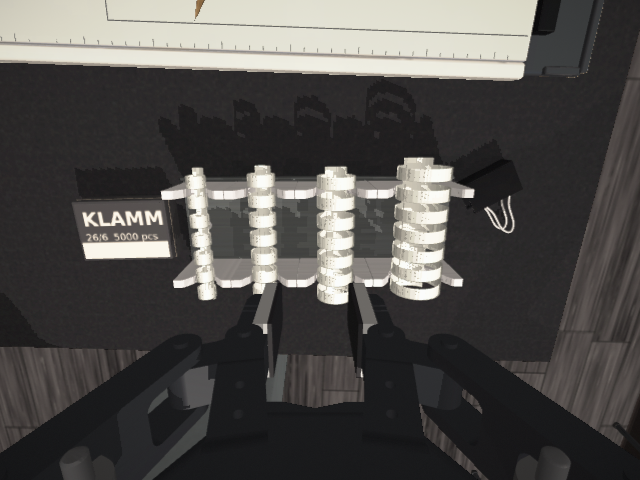

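All four are in their notches (columns 202, 263, 335 and 419 at the middle). A numerical check of the end positions comes before handing in.

```bash
python3 -c "
from h import *
import json
c={k:np.array(v) for k,v in json.load(open('c12.json')).items()}
u=np.array([-.036,.9993]);v=np.array([.9993,.036]);o=np.array([493.5,-101])
for n,a,b,k in ((14,(197,168),(207,300),0),(20,(262,165),(263,293),47),(28,(335,167),(334,304),101),(38,(419,157),(415,300),164)):
  e=cast(c,[a,b],.044)[:,:2]*1000-(o-k*u);print(n,np.round(np.c_[e@v,e@u],1).tolist())"
```

```text
14 [[51.6, -0.8], [-52.3, 1.7]]
20 [[53.6, -0.2], [-46.3, 3.7]]
28 [[52.1, 1.9], [-56.1, 1.1]]
38 [[58.9, 5.8], [-52.7, -0.5]]
```

Lengthwise and sideways everything is within tolerance. I'll also check height with a wide-baseline wrist stereo pair before handing in.

carry_out --hand '[0.3, 0.3, 0.3, 0.3, 0.3, 0.3, 0.3, 0.3, 0.3, 0.3]' --pt "0 -0.4 0" --pt "0 -0.4 0" --pt "0 -0.4 0" --pt "0 -0.4 0" --pt "0 -0.4 0" --pt "0 -0.4 0" --pt "0 -0.4 0" --pt "0 -0.4 0" --pt "0 -0.4 0" --pt "0 -0.4 0" --roll '[0, 0, 0, 0, 0, 0, 0, 0, 0, 0]'

```text
time_s: 33.25
position: [0.4949, -0.1062, 0.166]
ee_rot: [-0.0, 1.0, 0.017, -0.0]
force: [0.1, -0.0, 0.8]
width: 0.349
gripper_force: 0.0
```

```bash
cat > snap.py <<'E'
from h import *
import json,sys
c=vision.get_calibration('wrist');cv2.imwrite(f'pics/{sys.argv[1]}.png',vision.snapshot('wrist')[:,:,::-1])
json.dump({k:np.array(v).tolist() for k,v in c.items()},open(sys.argv[1]+'.json','w'));print(state()["position"],np.abs(state()["joint_velocities"]).max())
E
python3 snap.py sA
```

```text
[ 0.49490019 -0.10612808  0.16605028] 0.0035990803373041453
```

carry_out --hand '[0.3, 0.3, 0.3, 0.3, 0.3, 0.3, 0.3, 0.3, 0.3, 0.3]' --pt "0 0.2 0" --pt "0 0.4 0" --pt "0 0.6 0" --pt "0 0.8 0" --pt "0 0.8 0" --pt "0 0.8 0" --pt "0 0.8 0" --pt "0 0.8 0" --pt "0 0.8 0" --pt "0 0.8 0" --roll '[0, 0, 0, 0, 0, 0, 0, 0, 0, 0]'

```text
time_s: 34.13
position: [0.5006, -0.2645, 0.1662]
ee_rot: [-0.0, 1.0, 0.018, 0.0]
force: [-0.6, 0.8, 0.0]
width: 0.351
gripper_force: 0.0
```

```bash
python3 snap.py sB; python3 - <<'E'
from h import *
import json
L=lambda n:{k:np.array(v) for k,v in json.load(open(n+'.json')).items()}
cs=[L('sA'),L('sB')];ims=[cv2.imread(f'pics/{n}.png').min(2) for n in('sA','sB')]
u=np.array([-.036,.9993]);o=np.array([493.5,-101])
def proj(c,p): q=(rot(c).T@(np.array(p)-c["position"]));q=c["K"]@q;return q[:2]/q[2]
# tangent rays: comb's left and right silhouette edges per row -> its axis; solve z from edge bisectors in both views
for d,k in((14,0),(20,47),(28,101),(38,164)):
    cen=(o-k*u);ang=[];cams=[]
    for c,im in zip(cs,ims):
        a=[]
        for dx in range(-25,26,1):
            p=np.append((cen+dx*np.array([.9993,.036]))/1000,.044);x,y=proj(c,p).round().astype(int)
            r=344*d/2/1000/(c["position"][2]-.044)*1.35
            if not(5<x<635 and 0<y<480):continue
            w=np.arange(max(0,int(x-r)),min(640,int(x+r)));on=w[im[y,w]>120]
            if len(on)<1.5*r/1.35:continue
            R_=[]
            for e in(on[0],on[-1]+1):
                h=cast(c,[[e-.5,y]],.044)[0,:2]*1000; R_.append(np.arctan2((h-np.array(c["position"][:2])*1000)@u,(c["position"][2]-.044)*1000))
            a.append(np.mean(R_)) if R_[1]-R_[0] else 0
            wd=abs(R_[1]-R_[0])
        ang.append(np.median(a) if a else np.nan);cams.append((np.array(c["position"][:2])*1000@u,c["position"][2]*1000))
    (y1,z1),(y2,z2)=cams;t1,t2=np.tan(ang)
    z=(y1-y2+t1*z1-t2*z2)/(t1-t2) if not np.isnan(t1-t2) else np.nan
    print(d,"z",round(z,1),"y err",round(y1+t1*(z1-z)-cen@u,1),np.round(ang,3))
E
```

```text
[ 0.50067246 -0.2646548   0.16624706] 0.005393567036199638
14 z 43.9 y err 1.2 [0.026 0.585]
20 z 44.2 y err 1.5 [-0.161  0.443]
28 z 44.2 y err 1.2 [-0.365  0.251]
38 z 44.8 y err 1.9 [-0.565  0.005]
```

All heights come out at 44 ± 1 mm and lateral errors are under 2 mm. Handing in.

```bash
python3 -c "
from station import env
print(env.close_job())"
```

```text
the job is handed in; nothing more can be done
None
```

All four combs are seated in their matching notch pairs and the job is handed in. The final camera check put each comb within 1 mm of seated height and 2 mm sideways; the hand-in returned no verdict. I steered clear of the eraser and staple box.

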